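# Find and press the concealed lid catch of a desk console

## Task

The lid of the black desk console is held by a concealed catch: a square push button of the same grey plastic as the flat panel beside the lid, lying almost flush somewhere along that panel. Feel along the panel with the fingertips until you find the button, press it right in so that the lid springs open by itself, then let go and move clear, leaving the lid standing open. Do not touch the lid, and leave everything else on the desk where it stands.

Things in the scene. Friction and masses are not known exactly. Their poses are not given: they have to be found in the camera images.
- console: Black desk console fixed to the desk, 220 mm (own x) by 400 mm (own y), 66 mm tall; origin at the centre of its underside. Its -x half, nearer the robot, carries a flat grey panel between two black end decks; the lid covers the +x half.
- panel (a point): Centre of the visible flat panel, on its surface, 60 mm above the desk; axes as the console's. Visible panel: 79 mm (x) by 170 mm (y), rigid. Rails along its x edges stand 2 mm higher, the black decks at its y ends (from y = -+85 mm outwards) 6 mm higher.
- catch (a joint): Travel of the catch button, m: 0 at rest, 0.006 fully in (about 6 N; moves from 2.5 N). Springs back; lets the lid go at 3 to 4.5 mm. A 50 mm square, squared to the panel, in a 52 mm square opening, its top 2 mm below the panel's surface. Its centre: panel x = 0, panel y unknown, from -55 to +55 mm, different each time.
- lid_hinge (a joint): Opening angle of the console's lid, rad: 0 shut and latched, about 1.3 fully open (front edge up, tilting away from the panel). A spring swings it up in about 1 to 2 s once the catch is pressed, and holds it open.
- lid: The lid's panel, black, 110 mm (x) by 388 mm (y) by 4 mm; when shut it covers the console from x = -3 to +107 mm, its top 66 mm up; hinged along its +x edge. Origin on the hinge line, at the middle of its length.
- tape: Bystander: white tape roll, 52 mm across, 18 mm tall, lying on the +y end deck of the console. Origin at the centre of its underside.
- sharpener: Bystander: small metal pencil sharpener, 26 x 32 x 22 mm, on the -y end deck of the console. Origin at the centre of its underside.
- mouse: Bystander: black computer mouse, 110 x 62 x 34 mm. Origin at the centre of its underside.
- keyboard: Bystander: black keyboard, 135 x 360 x 32 mm, beside the console. Origin at the centre of its underside.
- mug: Bystander: white mug, 82 mm across, 95 mm tall. Origin at the centre of its underside.
- notes: Bystander: yellow block of notes, 76 x 76 x 30 mm. Origin at the centre of its underside.
- figure: Bystander: red toy dragon figure, about 135 mm tall. Origin at the centre of its underside.

How it is judged (in metres and radians):
On the way:
1. the catch button is pushed in (value of joint catch above 0.0025 m).
At the end, for the whole second after the job is handed in: The lid stands open by more than 1.1 rad and is at rest, and the catch button has sprung back to within 1.5 mm of its rest position (value of joint lid_hinge above 1.1 rad and velocity of joint lid_hinge between -0.1 and 0.1 rad/s and value of joint catch below 0.0015 m); the robot touches nothing.
It fails at once if the robot touches the lid (more than 1 N) (contact force between the arm and lid above 1 N).
It fails at once if the fingers touch the lid (more than 1 N) (contact force between the fingers and lid above 1 N).
It fails at once if something on the desk or console is shifted or lifted by more than 15 mm (distance of any of tape, sharpener, mouse, keyboard, mug, notes, figure from where it was at the start of the episode above 0.015 m).
It also fails if it takes over 51 s, if anything falls off the work surface, if the arm or the gripper's body presses on something with over 40 N, if the wrist force passes 120 N, or if a joint passes its speed limit or range.

## Robot

A 6-joint arm with a two-finger parallel gripper is mounted at the origin on the work surface. World frame = base frame: x ahead of the robot, y to its left, z up, the work surface at z = 0. Lengths are in mm, angles in degrees, forces in N, time in s.
With the tool pointing down it reaches from about 275 to 1000 mm from the base axis. Payload 8.4 kg.
Tool frame: the origin (TCP) lies at the very end of the fingers, on their centre line; the grasp point (between the pads) lies behind it (ctrl.hold_point_z is the z of the grasp point in the tool frame, in mm); z points along the fingers, y is the line along which they close (so a half turn about z gives the same grasp; the last joint's range is limited). The gripper opens to 85 mm and grips with 20 to 120 N. Pads are 22 mm wide; open, the fingers measure 114 mm over their backs; the gripper's body (76 mm by 85 mm) begins 54 mm behind the grasp point. The pads swing forward as they close: fully open they stand 13 mm farther back than shut.
Start: joints at [76.582, 20.225, 93.587, -0, 66.188, -0.138], TCP at [143.579, 608.287, 231.281] pointing down, gripper open.
Joint ranges: [-150.9, 150.9], [-52.94, 120.26], [3.33, 152.33], [-74.26, 254.26], [0, 154.13], [-172.89, 172.89]. Speed limits (degrees/s): [127.2, 127.2, 159.86, 180, 180, 180].

## Interface

Orientations are given as [roll, pitch, yaw] about the fixed x, y, z axes, in that order (R = Rz(yaw) Ry(pitch) Rx(roll)).
In Python, from station import ctrl, effector, planner, monitor, eyes, workorder gives the robot as it stands. Calls block until the motion is done:
- ctrl.goto(position, orientation): joint-space move of the TCP to a pose.
- ctrl.servo_line(position, ori=None, speed=150): straight line of the TCP; ori=None keeps the orientation; speed is the mean speed in mm/s.
- ctrl.move_joints(angles): joint-space move.
- effector.command_gripper(opening, strength=None): finger opening in mm; strength is the grip in N (None keeps the last); returns when the fingers have stopped.
- ctrl.hold(seconds).
- planner.solve_ik(position, orientation): joint angles nearest the present ones, or None.
- monitor.sense(): the state.
- eyes.grab_frame(name): name is "scene" or "top" or "wrist"; returns a dict with "image" (400x640x3 uint8, red, green, blue), "range_z" (400x640 float32, mm along the optical axis (not along the pixel's ray), 0 where there is no reading), "fx", "fy", "cx", "cy" (pixels), "dist_coeffs" ([k1, k2, p1, p2, k3] as OpenCV has them; the pictures are not rectified), "world_from_camera" (4x4, takes a point from camera to world coordinates). Camera axes: x right, y up, looking along -z (the intrinsics and any distortion apply to the point x, -y, -z); pixel columns grow to the right and rows downward; lengths in mm; the calibration is good to about 2 mm. A picture is of the moment at which its call begins.
A pose or a line that the arm cannot do raises ctrl.MotionError and nothing moves.
- workorder.finish_job(): hands the job in; it is judged then, once.
Trained networks look in the newest picture that a camera, given by its name, has taken for a name from the list of things; names that differ only in an ending like _2 or _b are one class to them, and where a whole thing is asked for, a point or a joint stands for the part that bears it (a point fixed in the world has none). Each returns a list of dicts, best first, with "confidence" (0 to 1); they miss things now and then, are a little off and sometimes report something else, mostly with a low value. They report only what shows in the picture. A call takes as long as a camera call.
- eyes.recognise(label, camera): "bbox" ([left, top, right, bottom] in pixels, round what is visible of it).
- eyes.cut_out(label, camera): "mask" (400x640 bool, what is visible of it) and "bbox" ([left, top, right, bottom] in pixels, round what is visible of it).
- eyes.mark_of(label, camera): "xy" ([column, row] in pixels: a listed point, or the origin of a listed thing).
The state is a dict: "t": time; "joints": joint angles; "qvel": joint speeds; "effort": joint torques, N m; "eef_pos": TCP position; "eef_rot": TCP orientation; "force": force on the tool from outside, world axes, zero at the start; "torque": the same for the moment, N m; "opening": finger opening in mm; "grip_force": force on a finger pad.
Only numpy, scipy, OpenCV 4.12 (cv2) and the standard library are available. Lean on these libraries where they do the work, as an engineer would, in place of code of your own. Each camera call takes 0.05 s, during which the arm holds its last target. There are 200 camera calls.

## Working session

There is one attempt and no reset: what is moved stays moved. The work goes in short steps, each a Python script; the robot and the scene stay as the last script left them, time stands still between calls to the robot, and variables do not carry over. Pictures are saved under pics/ and viewed, at most 10 in all, crops included, and the job is handed in when it is done.

```bash
mkdir -p pics; cat > h.py <<'E'
import numpy as np, cv2
from station import ctrl, effector, planner, monitor, eyes, workorder
def pix2world(f,uv,z=None):
    K=np.array([[f["fx"],0,f["cx"]],[0,f["fy"],f["cy"]],[0,0,1.]])
    uv=np.asarray(uv,float).reshape(-1,1,2)
    n=cv2.undistortPoints(uv,K,np.array(f["dist_coeffs"],float)).reshape(-1,2)
    d=np.c_[n[:,0],-n[:,1],-np.ones(len(n))]
    T=np.array(f["world_from_camera"])
    if z is None:
        r=np.array([f["range_z"][int(round(v)),int(round(u))] for u,v in uv[:,0]])
        return (d*r[:,None])@T[:3,:3].T+T[:3,3]
    w=d@T[:3,:3].T
    s=(z-T[2,3])/w[:,2]
    return w*s[:,None]+T[:3,3]
E
python3 - <<'E'
from h import *
np.set_printoptions(precision=1,suppress=True)
for c in ("top","scene"):
    f=eyes.grab_frame(c); cv2.imwrite(f"pics/{c}1.png",f["image"][:,:,::-1])
    for l in ("panel","tape","sharpener","console","lid"):
        m=eyes.mark_of(l,c)
        for k in m[:2]: print(c,l,k["confidence"],np.array(k["xy"]),pix2world(f,k["xy"]), pix2world(f,k["xy"],60 if l=="panel" else 66))
    print(np.array(f["world_from_camera"]))
s=monitor.sense(); print(s["t"],s["force"],s["eef_rot"],ctrl.hold_point_z)
E
```

```text
top tape 0.52 [240.3 191.7] [[522.6 222.9  62.3]] [[522.3 222.2  66. ]]
top sharpener 0.59 [342.1 200. ] [[491.9 -88.6  85.6]] [[493.4 -90.4  66. ]]
top sharpener 0.34 [181.4 158.8] [[636.  423.4  22.1]] [[627.4 407.8  66. ]]
top console 0.56 [300.5 185.2] [[541.1  37.1  60.1]] [[540.4  36.9  66. ]]
top lid 0.81 [298.5 146.5] [[661.1  42.1  68. ]] [[661.6  42.2  66. ]]
top lid 0.26 [179.5 257.6] [[319.7 420.3  33. ]] [[322.2 408.5  66. ]]
[[  -0.     1.    -0.1  407.8]
 [  -1.    -0.     0.    10.7]
 [   0.     0.1    1.  1180.4]
 [   0.     0.     0.     1. ]]
scene panel 0.74 [377.1 252.6] [[522.9 215.4  66.5]] [[518.7 212.9  60. ]]
scene panel 0.56 [334.7 215.6] [[503.1  58.2  59.7]] [[503.4  58.3  60. ]]
scene tape 0.88 [377.9 254.2] [[524.4 219.3  65.1]] [[524.9 219.6  66. ]]
scene tape 0.55 [262.  130.1] [[ 373.2 -378.1   21.1]] [[ 407.7 -334.    66. ]]
scene sharpener 0.48 [337.1 213.9] [[494.3  58.6  59.5]] [[498.7  62.2  66. ]]
scene sharpener 0.41 [299.3 180.1] [[495.1 -80.5  87.3]] [[480.4 -95.9  66. ]]
scene console 0.63 [319.6 241.3] [[595.9  92.2  67.6]] [[595.   91.4  66. ]]
scene lid 0.57 [175.5 163.5] [[ 674.2 -419.    47.3]] [[ 682.9 -399.3   66. ]]
scene lid 0.56 [284.7 245. ] [[662.1  37.1  64.2]] [[663.   38.1  66. ]]
[[  -0.7   -0.5    0.5 1111.6]
 [   0.7   -0.5    0.5  565.8]
 [   0.     0.7    0.7  981.6]
 [   0.     0.     0.     1. ]]
0.6 [-0.1 -0.3 -0.7] [180.   -0.  166.7] -18.700000000000003
```

View pics/top1.png

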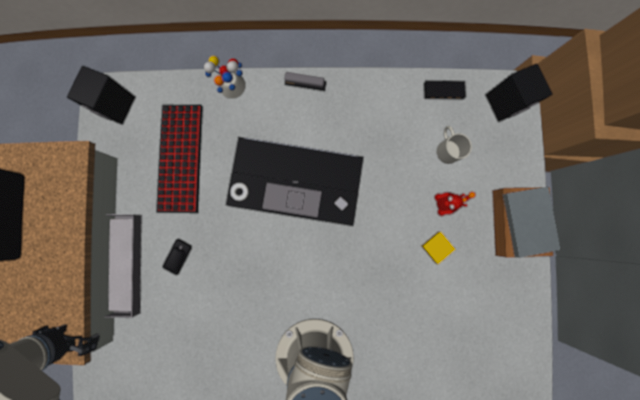

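View pics/scene1.png

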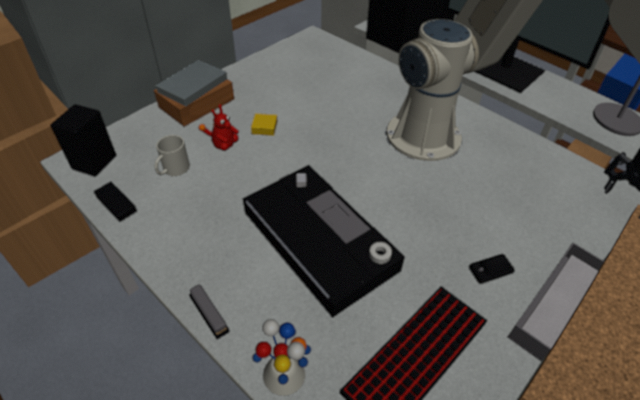

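The top view shows the console, yawed about -8°, with the grey panel roughly at columns 262-322 and rows 184-217. A faint square outline is visible near (295,200), and the tape at (239,191) and sharpener at (341,203) are on the end decks. I'll take a wrist view from above to measure the panel accurately.

```bash
python3 - <<'E'
from h import *
np.set_printoptions(precision=1,suppress=True)
f=eyes.grab_frame("top")
print(pix2world(f,[[292,201],[238,140],[362,157],[353,224],[227,206],[295,200]],62))
print(monitor.sense()["eef_rot"])
# look down from above the panel, tool x along console... wrist camera
for yaw in (-98,82,172,-8):
    print(yaw, planner.solve_ik([495,60,300],[180,0,yaw]))
ctrl.goto([490,60,330],[180,0,172])
f=eyes.grab_frame("wrist"); cv2.imwrite("pics/w1.png",f["image"][:,:,::-1])
print(np.array(f["world_from_camera"]),monitor.sense()["t"])
for l in ("panel","catch","tape","sharpener"):
    for k in eyes.mark_of(l,"wrist")[:2]: print(l,k["confidence"],np.array(k["xy"]),pix2world(f,k["xy"]),pix2world(f,k["xy"],60))
E
```

```text
[[ 492.2   63.6   62. ]
 [ 685.3  231.5   62. ]
 [ 627.7 -155.6   62. ]
 [ 419.4 -123.    62. ]
 [ 478.9  263.8   62. ]
 [ 495.2   54.3   62. ]]
[180.    0.  166.7]
-98 [   6.7    5.1  104.     0.    70.9 -165.3]
82 [  6.7   5.1 104.   -0.   70.9  14.7]
172 [  6.7   5.1 104.    0.   70.9 -75.3]
-8 [  6.7   5.1 104.   -0.   70.9 104.7]
[[  0.1  -0.9  -0.3 416.7]
 [  1.    0.1   0.   70.2]
 [  0.   -0.3   1.  472.4]
 [  0.    0.    0.    1. ]] 3.0333Traceback (most recent call last):
  File "<stdin>", line 13, in <module>
ValueError: it knows: console, figure, keyboard, lid, mouse, mug, notes, panel, sharpener, tape
```

View pics/w1.png

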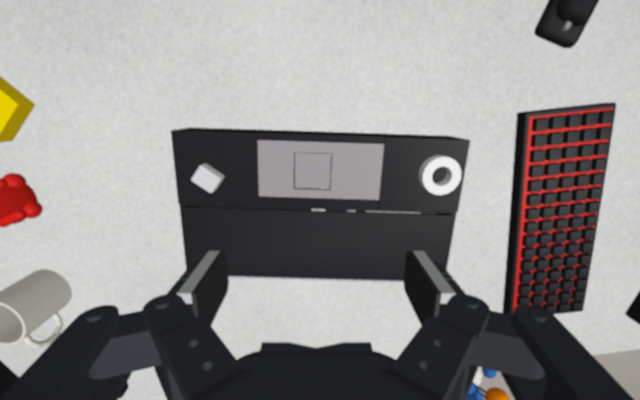

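The wrist view shows the panel between corners (258,140), (384,144), (380,201) and (258,198). A 37 px square outline sits at (294-331, 152-189), which matches about 50 mm. I'll measure both and then confirm by touch.

```bash
cat > m.py <<'E'
from h import *
np.set_printoptions(precision=1,suppress=True)
f=eyes.grab_frame("wrist")
for l in ("panel","lid","tape","sharpener"):
    for k in eyes.mark_of(l,"wrist")[:1]: print(l,k["confidence"],np.array(k["xy"]),pix2world(f,k["xy"]),pix2world(f,k["xy"],60))
g=cv2.cvtColor(f["image"],cv2.COLOR_RGB2GRAY)
m=((g>75)&(g<200)).astype(np.uint8); box=np.zeros_like(m); box[136:206,250:392]=1
n,lab,st,_=cv2.connectedComponentsWithStats(m*box)
i=1+np.argmax(st[1:,4]); print(st[i])
c=max(cv2.findContours((lab==i).astype(np.uint8),cv2.RETR_EXTERNAL,cv2.CHAIN_APPROX_NONE)[0],key=cv2.contourArea)
w=pix2world(f,c.reshape(-1,2),60); r=cv2.minAreaRect(w[:,:2].astype(np.float32)); print("panel rect",r)
b=cv2.boxPoints(r); l=sorted([(np.linalg.norm(b[k]-b[k-1]),b[k]-b[k-1]) for k in range(4)],key=lambda t:t[0])[-1][1]
l=l*np.sign(l[1]); yaw=np.degrees(np.arctan2(-l[0],l[1])); print("yaw",yaw)
o=pix2world(f,[[294,152],[331,153],[330,190],[294,189]],60).mean(0)
a=np.radians(yaw); R=np.array([[np.cos(a),-np.sin(a)],[np.sin(a),np.cos(a)]])
print("outline",o,"in panel",R.T@(o[:2]-r[0]))
print("depths",[pix2world(f,p)[0] for p in ([276,170],[312,172],[360,172],[320,240])])
E
python3 m.py
```

```text
lid 0.66 [313.2 276.9] [[658.7  32.9  66. ]] [[662.2  32.4  60. ]]
tape 0.64 [437.3 173.5] [[523.2 224.7  66. ]] [[524.8 227.   60. ]]
sharpener 0.95 [210.1 174.5] [[478.1 -77.5  86.2]] [[482.3 -87.5  60. ]]
[ 257  139  128   62 7229]
panel rect ((497.7416076660156, 64.59461212158203), (173.7386474609375, 81.61101531982422), 80.19801330566406)
yaw -9.801989
outline [497.7  54.4  60. ] in panel [  1.7 -10. ]
depths [array([488.9,   4.8,  59.8]), array([498.9,  53.9,  58.4]), array([508. , 120.2,  59.1]), array([599. ,  51.5,  66.8])]
```

```bash
cat > p.py <<'E'
from h import *
np.set_printoptions(precision=2,suppress=True)
C=np.array([497.7,64.6]); a=np.radians(-9.8); R=np.array([[np.cos(a),-np.sin(a)],[np.sin(a),np.cos(a)]])
ORI=[180,0,170.2]
def P(x,y,z): return [*(C+R@[x,y]),z]
def probe(x,y,zmin,fmax,z0=66,step=0.5):
    ctrl.servo_line(P(x,y,z0),speed=60); ctrl.hold(.15)
    f0=monitor.sense()["force"][2]; log=[]; z=z0
    while z>zmin:
        z-=step; ctrl.servo_line(P(x,y,z),speed=20); 
        s=monitor.sense(); f=s["force"][2]-f0; log.append((round(z,1),round(s["eef_pos"][2],2),round(f,2)))
        if abs(f)>fmax: break
    return log
E
python3 - <<'E'
from p import *
effector.command_gripper(0)
ctrl.goto(P(-2,-10,110),ORI)
print(monitor.sense()["opening"],monitor.sense()["eef_pos"])
for y in (50,-10):
    print(y,probe(-2,y,56.5,2.0))
    ctrl.servo_line(P(-2,y,72),speed=60)
print(monitor.sense()["t"])
E
```

```text
-0.3091890767935771 [495.15  55.23 111.01]
50 [(65.5, np.float64(65.53), np.float64(-0.94)), (65.0, np.float64(64.94), np.float64(-0.05)), (64.5, np.float64(64.46), np.float64(-0.73)), (64.0, np.float64(63.95), np.float64(-0.1)), (63.5, np.float64(63.47), np.float64(0.6)), (63.0, np.float64(62.98), np.float64(0.62)), (62.5, np.float64(62.47), np.float64(0.66)), (62.0, np.float64(61.96), np.float64(-0.72)), (61.5, np.float64(61.48), np.float64(0.63)), (61.0, np.float64(60.99), np.float64(-0.12)), (60.5, np.float64(60.46), np.float64(0.35)), (60.0, np.float64(60.08), np.float64(1.95)), (59.5, np.float64(60.04), np.float64(8.59))]
-10 [(65.5, np.float64(65.48), np.float64(-0.19)), (65.0, np.float64(64.96), np.float64(-0.85)), (64.5, np.float64(64.46), np.float64(0.49)), (64.0, np.float64(63.96), np.float64(-1.22)), (63.5, np.float64(63.46), np.float64(-0.52)), (63.0, np.float64(62.97), np.float64(-0.69)), (62.5, np.float64(62.45), np.float64(-0.54)), (62.0, np.float64(61.96), np.float64(-0.06)), (61.5, np.float64(61.49), np.float64(0.15)), (61.0, np.float64(60.95), np.float64(-0.55)), (60.5, np.float64(60.48), np.float64(-0.2)), (60.0, np.float64(59.95), np.float64(-1.43)), (59.5, np.float64(59.47), np.float64(-0.47)), (59.0, np.float64(58.97), np.float64(-0.1)), (58.5, np.float64(58.48), np.float64(0.22)), (58.0, np.float64(58.1), np.float64(0.36)), (57.5, np.float64(57.57), np.float64(2.17))]
16.0833
```

The panel is hard at 60.0 mm. At panel y = -10 there is no contact until 58.0 mm, where it yields softly, so this is the button. I'll press it in.

```bash
python3 - <<'E'
from p import *
L=probe(-2,-10,51.6,14,z0=59,step=0.7)
print([(x[0],float(x[1]),float(x[2])) for x in L])
ctrl.hold(.3)
ctrl.servo_line(P(-2,-10,75),speed=60)
ctrl.servo_line(P(-80,-10,180),speed=120)
ctrl.goto(P(-140,-10,330),ORI); ctrl.hold(1.0)
print(monitor.sense()["t"],monitor.sense()["force"])
f=eyes.grab_frame("scene"); cv2.imwrite("pics/s2.png",f["image"][:,:,::-1])
E
```

```text
[(58.3, 58.3, 0.35), (57.6, 57.73, 2.26), (56.9, 56.97, 2.57), (56.2, 56.23, 3.01), (55.5, 55.49, 4.08), (54.8, 54.74, 2.0), (54.1, 54.13, 4.41), (53.4, 53.46, 5.04), (52.7, 52.77, 4.02), (52.0, 52.1, 4.93), (51.3, 51.93, 12.58)]
23.125 [-0.6  -0.33 -0.38]
```

View pics/s2.png

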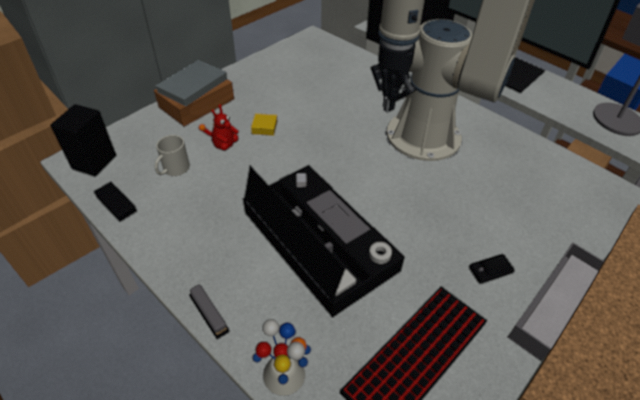

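The lid stands open, with its raised edge running from (250,170) to (355,270). The tape (380,253) and sharpener (301,180) are where they were, and the arm is clear.

```bash
python3 -c "
from h import *
ctrl.hold(1.0); print(workorder.finish_job())"
```

```text
the job is handed in; nothing more can be done
None
```

I found the catch button by touch at panel y ≈ -10 mm and pressed it fully in; the lid sprang open and stands open in the last picture, the arm is clear, the tape and sharpener look unmoved, and the job is handed in (no verdict was returned).

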